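# Knock the mould's locking peg home

### The job

One of the four locking pegs that hold the plaster mould's casing together stands proud: pick up the rubber mallet by its handle and, with brisk blows of its striking face, knock that peg down until its head is fully home like the other three. Do not touch the pegs with the gripper or strike the other three pegs, and leave the other things on the table where they are; finish by putting the mallet back with its head on the cork mat.

Things in the scene. Friction and masses are not known exactly. Their poses are not given: they have to be found in the camera images.
- mould: plaster mould cased between two plywood boards, fixed to the table: 220 mm along its own x, 180 mm along its own y, 70 mm tall. Origin: centre of its underside, on the table; z up. A locking peg stands near each corner of the upper board, at x = +-80 mm, y = +-60 mm in the mould's frame; which corner has the raised peg varies
- peg_unit: the raised locking peg with its fixed brass bush (diameter 42 mm, 4 mm thick). Origin: centre of the bush's underside, on the board's top face, 70 mm above the table; z up. The wooden peg slides straight down only. Its head stands 15 to 25 mm above the bush at the start; fully home, the head sits on the bush, its top 14 mm above the board (84 mm above the table)
- peg_top (a point): centre of the top face of the raised peg's head (round, flat, diameter 34 mm, 10 mm thick, on a shaft of diameter 14 mm); moves with the peg
- peg (a joint): how far the raised peg is in, m: 0.025 = fully home (head on the bush), 0 = 25 mm proud; starts between 0 and 0.010. A spring clip grips the peg: driving it takes about 9 to 10 N, somewhat more when fast, and it stays where it is left
- home_peg1: locking peg of the same kind, already home: bush diameter 42 mm, head diameter 34 mm, its top 14 mm above the board; does not move. Origin: centre of the bush's underside, on the board's top face
- home_peg2: locking peg of the same kind, already home: bush diameter 42 mm, head diameter 34 mm, its top 14 mm above the board; does not move. Origin: centre of the bush's underside, on the board's top face
- home_peg3: locking peg of the same kind, already home: bush diameter 42 mm, head diameter 34 mm, its top 14 mm above the board; does not move. Origin: centre of the bush's underside, on the board's top face
- mallet: rubber mallet, about 0.34 kg, stands on one striking face. Head: upright black cylinder, diameter 60 mm, 74 mm tall; its flat ends are the striking faces. Handle: level pale wooden bar, 22 mm wide (y), 26 mm high, axis 37 mm above the lower face, reaching to 180 mm from the head's axis along the mallet's -x. Origin: centre of the lower face; z up.
- mallet_grip (a point): point on the handle's axis 60 mm from the head's axis, 37 mm above the lower striking face: a good place to grip close to the head across the handle (along the mallet's y); the centre of mass lies between, about 15 mm from the head's axis
- mat: cork mat on which the mallet stands, 170 x 170 x 4 mm, fixed. Origin: centre of its underside, on the table; x and y along its edges
- brush: paint brush, 210 mm long; loose bystander lying on the table
- plaster_disc: plaster medallion blank, disc of diameter 70 mm, 14 mm thick; loose bystander, origin at the centre of its underside
- set_square: grey plastic set square, 140 mm legs, 5 mm thick; loose bystander, origin at the centre of its underside
- tumbler: glass tumbler, diameter 70 mm, 100 mm tall; loose bystander, origin at the centre of its underside
- plate: white plate, diameter 180 mm, 20 mm tall; loose bystander, origin at the centre of its underside
- stick: wooden modelling stick, 160 mm long, 10 mm thick; loose bystander lying on the table
Things that resemble listed ones, but are neither listed nor needed, are in the scene too. What is shaped like the mallet but green is not meant.

How it is judged:
On the way:
1. the raised peg is driven down by a real blow: it moves down at over 0.04 m/s under the mallet, which is held in the fingers (velocity of joint peg above 0.04 m/s and contact force between mallet and peg_unit above 1 N and contact force between mallet and the fingers above 2 N).
At the end, for the whole second after the job is handed in: the raised peg is fully home (within 2.5 mm of its stop), and the mallet lies or stands at rest on the cork mat, the centre of its striking face over the mat (within 85 mm of the mat's centre along each edge) (value of joint peg above 0.0225 m and x of mallet in the frame of mat between -0.085 and 0.085 m and y of mallet in the frame of mat between -0.085 and 0.085 m and height (world z) of mallet_grip below 0.06 m and linear speed of mallet below 0.02 m/s); the robot touches nothing.
It fails at once if the gripper or arm touches any of the pegs (contact force between any of the fingers, the arm and peg_unit above 1 N or contact force between any of the fingers, the arm and home_peg1 above 1 N or contact force between any of the fingers, the arm and home_peg2 above 1 N or contact force between any of the fingers, the arm and home_peg3 above 1 N).
It fails at once if the mallet strikes one of the pegs that are already home (contact force between mallet and home_peg1 above 3 N or contact force between mallet and home_peg2 above 3 N or contact force between mallet and home_peg3 above 3 N).
It fails at once if a bystander is moved by more than 30 mm (distance of any of brush, plaster_disc, set_square, tumbler, plate, stick from where it was at the start of the episode above 0.03 m).
It also fails if it takes over 40 s, if anything falls off the work surface, if the arm or the gripper's body presses on something with over 40 N, if the wrist force passes 120 N, or if a joint passes its speed limit or range.

### The arm

A 7-joint arm with a two-finger parallel gripper is mounted at the origin on the work surface. World frame = base frame: x ahead of the robot, y to its left, z up, the work surface at z = 0. Lengths are in m, angles in rad, forces in N, time in s.
With the tool pointing down it reaches from about 0.35 to 0.9 m from the base axis. Payload 8.1 kg.
Tool frame: the origin (TCP) lies midway between the tips of the shut fingers; the grasp point (between the pads) lies arm.tcp_to_grasp behind it (arm.tcp_to_grasp is the distance from the TCP to the grasp point, in m); z points along the fingers, y is the line along which they close (so a half turn about z gives the same grasp; the last joint's range is limited). The gripper opens to 92 mm and grips with 3 to 60 N. Pads are 19 mm wide; open, the fingers measure 130 mm over their backs; the gripper's body (75 mm by 190 mm) begins 47 mm behind the grasp point.
Start: joints at [-1.269, 0.434, 0.025, 1.573, -0.012, 1.134, -0.075], TCP at [0.246, 0.574, 0.227] pointing down, gripper open.
Joint ranges: [-2.62, 2.62], [-0.44, 2.09], [-1.27, 1.32], [0.08, 2.57], [-1.32, 4.46], [0.12, 2], [-2.74, 2.74]. Speed limits (rad/s): [2.22, 2.22, 3.01, 3.01, 3.14, 3.14, 3.14].

### API

Orientations are given as a rotation vector (axis times angle).
In Python, from cell import observe, get_image, arm gives the robot as it stands. The module is installed in compiled form; this text tells all that it offers.
- The arm moves only by the tool drive_tool, never from a script. Its argument "steps" is a list of rows, each a list of 5 numbers: the closure, from 0 (fully open) to 1 (shut), then the shift along the world's x, y, z in mm, then the turn about the world's z in rad. In form: [[hand, x, y, z, roll], ...]. A call has 1 to 20 rows; each row shifts and turns the commanded pose from where the row before left it; what a row does not reach is not made up. A row lasts 1/12 s, in which the tool goes at most 41.7 mm and 7.16 degrees, less where a joint would pass 70% of its speed; a pose out of reach is approached as far as the arm can. A call with a gripper value outside its range is refused whole. The fingers move at their own pace and stop on an object; "grip_force" is the grip in N (left out, the last holds). Time passes only in rows, so rows that do not move let the fingers close. It gives the time, the measured TCP pose, the force, the opening and the grip force at its end, in the units of the state.
- observe(): the state, without advancing time (a new reading comes with each control period).
- get_image(name): name is "scene" or "side" or "wrist"; returns a dict with "image" (400x640x3 uint8, red, green, blue), "vfov" (degrees; the focal length in pixels is half the picture's height over the tangent of half this angle, whatever the lens; pixels are square), "cx", "cy" (the principal point, pixels), "xyz" and "attitude" of the camera in the world. Camera axes: x right, y down, z forward; pixel columns grow to the right and rows downward; lengths in m; the calibration is good to about 2 mm. A picture is of the moment at which its call begins. There is no depth.
- arm.sign_off(): hands the job in; it is judged then, once.
The state is a dict: "clock": time; "joints": joint angles; "dq": joint speeds; "joint_efforts": joint torques, N m; "position": TCP position; "ee_rot": TCP orientation; "force": force on the tool from outside, world axes, zero at the start; "ft_torque": the same for the moment, N m; "width": opening from 0.0 (shut) to 1.0 (fully open); "gripper_force": force on a finger pad.
Only numpy, scipy, OpenCV 4.12 (cv2) and the standard library are available. Lean on these libraries where they do the work, as an engineer would, in place of code of your own. Each camera call takes 0.05 s, during which the arm holds its last target. There are 200 camera calls.

## Working session

There is one attempt and no reset: what is moved stays moved. The work goes in short steps, Python scripts to look and compute and a tool call to move; the robot and the scene stay as the last step left them, time stands still between calls to the robot, and variables do not carry over. Pictures are saved under pics/ and viewed, at most 10 in all, crops included, and the job is handed in when it is done.

Besides the shell and the picture viewer there is one more tool, called after "Request:" as name(argument=value, ...) on one line, values as JSON. drive_tool: Moves the arm, as the interface text tells. Its arguments: {"type":"object","properties":{"steps":{"type":"array"},"grip_force":{"type":"number"}},"required":["steps"]}

```bash
mkdir -p pics; cat > h.py <<'E'
import numpy as np,cv2
from scipy.spatial.transform import Rotation as R
from cell import observe,get_image,arm
def rot(a):
    a=np.array(a,float)
    return a if a.shape==(3,3) else R.from_rotvec(a).as_matrix() if a.size==3 else R.from_quat(a).as_matrix()
def ray(c,u,v):
    f=c["image"].shape[0]/2/np.tan(np.radians(c["vfov"])/2)
    d=rot(c["attitude"])@np.array([(u-c["cx"])/f,(v-c["cy"])/f,1.])
    return np.array(c["xyz"],float),d
def onz(c,u,v,z):
    o,d=ray(c,u,v); return o+d*(z-o[2])/d[2]
def snap(n,fn):
    c=get_image(n); cv2.imwrite(f"pics/{fn}.png",c["image"][:,:,::-1]); np.save(f"pics/{fn}.npy",c,allow_pickle=True); return c
def load(fn): return np.load(f"pics/{fn}.npy",allow_pickle=True).item()
E
python3 - <<'E'
from h import *
for n in("scene","side","wrist"):
    c=snap(n,n+"0"); print(n,c["vfov"],c["cx"],c["cy"],c["xyz"],c["attitude"])
print(observe(),arm.tcp_to_grasp)
a=[cv2.imread(f"pics/{n}0.png") for n in("scene","side")]
E
```

```text
scene 42.35818076997367 303.75968738863344 192.19278402212018 [ 1.29162955 -0.23221714  1.42988849] [-2.09865115 -1.61787831  0.46159922]
side 44.81367090508765 321.0183190142223 208.12013016781953 [ 0.34635407 -1.45369987  1.04379182] [-2.15106357  0.10695964 -0.04310891]
wrist 58.39735528298337 318.2329363705302 196.92299804598812 [0.1738251  0.60498233 0.383324  ] [2.41061469 1.59112705 0.23304761]
{'clock': 0.15, 'joints': array([-1.26860034,  0.43507913,  0.02492324,  1.57385551, -0.01158942,
        1.1339822 , -0.07510636]), 'dq': array([ 0.00072756, -0.0025737 , -0.00091801, -0.00275446, -0.00261252,
       -0.00016928,  0.00116455]), 'joint_efforts': array([ 2.86827220e-03, -6.68260789e+01,  9.86509770e-01, -3.14694250e+01,
       -6.04663719e-02,  3.93739482e-02,  1.16995066e-04]), 'position': array([0.24601696, 0.57414236, 0.22612719]), 'ee_rot': array([-6.31528103e-01, -3.07731779e+00,  1.83957513e-03]), 'force': array([ 0.04360108,  0.31711627, -0.22024107]), 'ft_torque': array([ 0.01969603,  0.0103063 , -0.02787566]), 'gripper_force': 0.0, 'width': 0.9994612598489945} 0.0188
```

View pics/scene0.png

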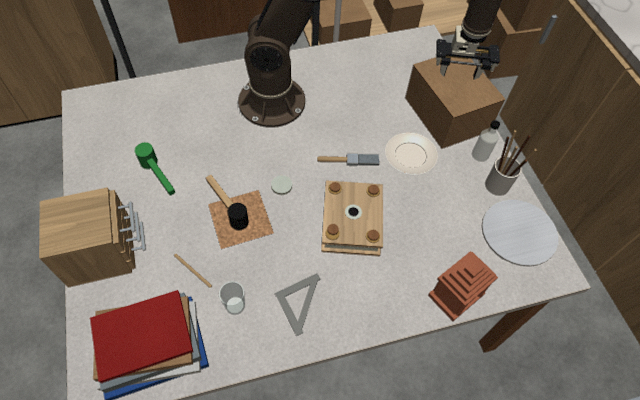

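View pics/side0.png

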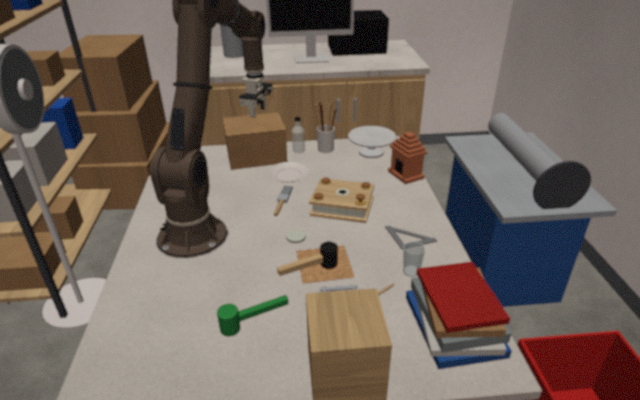

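The scene view shows the black mallet head at about (238,216) on the cork mat, its handle running to (210,180). The mould is centred near (353,213), with pegs near (335,187), (373,190), (333,231) and (373,236). I'll zoom in on these.

```bash
python3 - <<'E'
from h import *
a=cv2.imread("pics/scene0.png")[165:265,195:395]; b=cv2.imread("pics/side0.png")[170:290,265:385]
a=cv2.resize(a,None,fx=4,fy=4,interpolation=2); b=cv2.resize(b[:100],None,fx=4,fy=4,interpolation=2)
b=cv2.resize(b,(240,200)) if 0 else b
cv2.imwrite("pics/crop1.png",a)
c=load("scene0"); im=c["image"].astype(int)
# mallet head top: black
hsv=cv2.cvtColor(c["image"],cv2.COLOR_RGB2HSV)
def big(m,x0,y0,x1,y1):
    k=np.zeros(m.shape,np.uint8);k[y0:y1,x0:x1]=m[y0:y1,x0:x1]
    n,l,s,ce=cv2.connectedComponentsWithStats(k)
    return [(s[i][:5].tolist(),ce[i].round(1).tolist()) for i in range(1,n) if s[i][4]>25],l
print("black",big((im.max(2)<50).astype(np.uint8),200,160,280,260)[0])
print("pegs",big(((im[:,:,0]>60)&(im[:,:,0]<150)&(im[:,:,0]-im[:,:,2]>45)).astype(np.uint8),315,170,395,265)[0])
E
```

```text
black [([228, 203, 20, 27, 433], [237.8, 215.9])]
pegs [([328, 182, 14, 13, 120], [334.6, 187.8]), ([366, 185, 14, 12, 123], [373.0, 190.6]), ([326, 224, 13, 16, 137], [332.4, 230.9]), ([365, 230, 15, 13, 135], [372.6, 236.0])]
```

View pics/crop1.png

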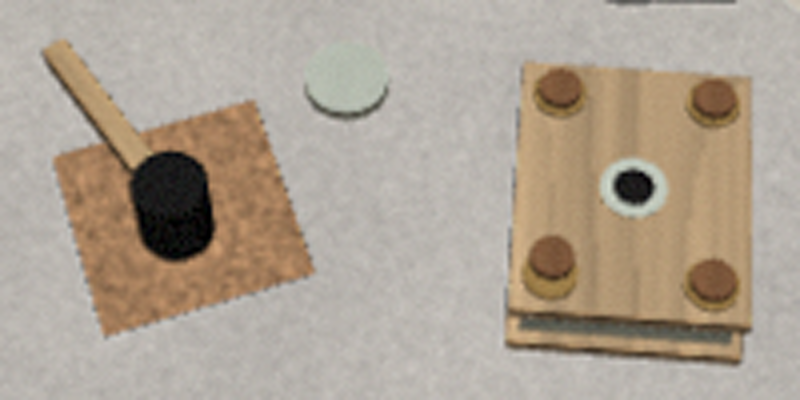

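The lower-left peg at (333,229) is raised, with a tall shaft and bush showing; the other three are home. The mallet head's top face is at about (237,210) and the handle's end at about (209,177).

```bash
python3 - <<'E'
from h import *
c=load("scene0")
P=lambda u,v,z:onz(c,195+u/4,165+v/4,z)
for n,u,v,z in [("h1",559,87,.084),("h2",714,100,.084),("h3",712,281,.084),("rbush?",550,280,.072),("rtop",551,257,.104),("malhead",169,181,.078),("hend",57,47,.054),("hnear",140,160,.054),("mat1",255,100,.004),("mat2",55,157,.004),("mat3",107,335,.004),("mat4",314,271,.004),("disc",347,75,.014)]:
    print(n,P(u,v,z).round(4))
h=[P(559,87,.084),P(714,100,.084),P(712,281,.084)]
print("raised xy",(h[0]+h[2]-h[1]).round(4))
m=P(169,181,.078);e=P(57,47,.054);n=P(140,160,.054);d=m-e
print("handle dir deg",np.degrees(np.arctan2(d[1],d[0])),np.degrees(np.arctan2(*(n-e)[[1,0]])),np.hypot(*d[:2]))
t=rot(observe()["ee_rot"]);print(t.round(3))
E
```

```text
h1 [0.4718 0.0969 0.084 ]
h2 [0.5136 0.2099 0.084 ]
h3 [0.6631 0.1568 0.084 ]
rbush? [0.6263 0.0443 0.072 ]
rtop [0.6241 0.0438 0.104 ]
malhead [ 0.4752 -0.2125  0.078 ]
hend [ 0.3152 -0.2754  0.054 ]
hnear [ 0.4365 -0.2303  0.054 ]
mat1 [ 0.3725 -0.1286  0.004 ]
mat2 [ 0.3854 -0.2959  0.004 ]
mat3 [ 0.5529 -0.2831  0.004 ]
mat4 [ 0.539  -0.1177  0.004 ]
disc [ 0.3741 -0.0511  0.014 ]
raised xy [0.6213 0.0438 0.084 ]
handle dir deg 21.4716206516522 20.409624039288325 0.17193323334305216
[[-0.919  0.394 -0.   ]
 [ 0.394  0.919 -0.001]
 [-0.    -0.001 -1.   ]]
```

Request:
drive_tool(steps=[[0,0,0,30,0],[0,15,-26,0,-0.12],[0,15,-26,0,-0.12],[0,15,-26,0,-0.12],[0,15,-26,0,-0.12],[0,15,-26,0,-0.12],[0,15,-26,0,-0.12],[0,15,-26,0,-0.12],[0,15,-26,0,-0.12],[0,15,-26,0,-0.12],[0,15,-26,0,-0.12],[0,15,-26,0,-0.12],[0,15,-26,0,-0.12],[0,15,-26,0,-0.12],[0,15,-26,0,-0.12],[0,15,-26,0,-0.12],[0,15,-26,0,-0.12],[0,15,-26,0,-0.12],[0,15,-26,0,-0.12],[0,0,0,0,-0.09]], grip_force=60)

```text
clock: 1.82
position: [0.5184, 0.1001, 0.2572]
ee_rot: [3.051, 0.735, 0.002]
force: [-0.6, -0.7, 0.5]
width: 1.002
gripper_force: 0.0
```

Request:
drive_tool(steps=[[0,-9,-33,0,-0.11],[0,-9,-33,0,0],[0,-9,-33,0,0],[0,-9,-33,0,0],[0,-9,-33,0,0],[0,-9,-33,0,0],[0,-9,-33,0,0],[0,-9,-33,-15,0],[0,-9,-33,-20,0],[0,-10,-34,-20,0],[0,0,0,0,0],[0,0,0,0,0]])

```text
clock: 2.82
position: [0.4232, -0.2264, 0.2009]
ee_rot: [-3.087, -0.579, 0.004]
force: [0.0, 0.9, 0.4]
width: 1.0
gripper_force: 0.0
```

```bash
python3 - <<'E'
from h import *
c=snap("wrist","wrist1");print(observe()["position"],rot(observe()["ee_rot"])[:,1])
E
```

```text
[ 0.42460842 -0.22484617  0.20146662] [ 3.65692533e-01 -9.30735512e-01 -6.15368424e-04]
```

View pics/wrist1.png

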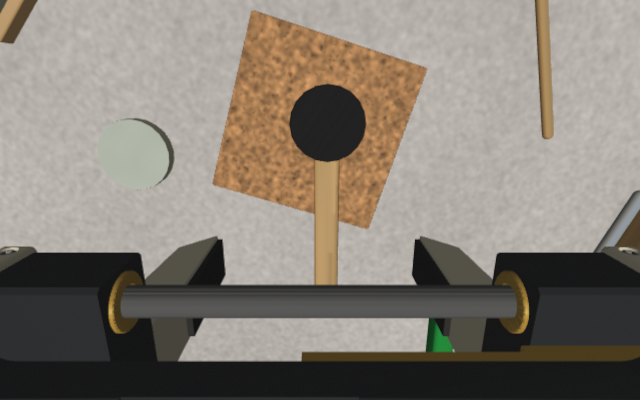

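The wrist view shows the mallet head's top at (327.5,122.5), with the handle running down the image to (326,280), midway between the fingers.

```bash
python3 - <<'E'
from h import *
c=load("wrist1");s=observe()
im=c["image"].astype(int);m=((im.max(2)<60)).astype(np.uint8);m[200:]=0
n,l,st,ce=cv2.connectedComponentsWithStats(m);i=1+np.argmax(st[1:,4]);print(st[i],ce[i])
m=onz(c,*(st[i][:2]+st[i][2:4]/2),.078)
hs=[]
for v in(180,200,220,240,260,275):
    r=im[v,300:350];k=np.where(r[:,0]-r[:,2]>45)[0] if v>230 else np.where((r.sum(1)>cv2.GaussianBlur(r.astype(np.float32),(1,1),0).sum()*0+330)&(r[:,0]-r[:,2]>45))[0]
    print(v,300+k.min(),300+k.max())
a=onz(c,326.5,170,.054);b=onz(c,325.7,280,.054);d=(a-b)[:2];d/=np.hypot(*d)
print(m,a,b,np.degrees(np.arctan2(d[1],d[0])))
g=m[:2]-.052*d;print("grip",g,"delta",(g-s["position"][:2])*1000, s["position"])
y=rot(s["ee_rot"])[:,1];print(np.degrees(np.arctan2(y[1],y[0])))
E
```

```text
[ 290   85   75   76 4487] [327.14397147 122.54223312]
180 300 349
200 300 349
220 315 343
240 315 336
260 315 336
275 315 336
[ 0.47445954 -0.2136072   0.078     ] [ 0.43509763 -0.22897856  0.054     ] [ 0.33518323 -0.26789362  0.054     ] 21.280118438847527
grip [ 0.42600504 -0.23247946] delta [ 1.39662226 -7.63328247] [ 0.42460842 -0.22484617  0.20146662]
-68.5497871754032
```

Request:
drive_tool(steps=[[0,1,-8,-30,0],[0,0,0,-35,0],[0,0,0,-35,0],[0,0,0,-35,0],[0,0,0,-25,0],[0,0,0,-13,0],[0,0,0,-6,0],[0,0,0,0,0],[0,0,0,0,0],[1,0,0,0,0],[1,0,0,0,0],[1,0,0,0,0],[1,0,0,0,0],[1,0,0,0,0],[1,0,0,0,0],[1,0,0,0,0]], grip_force=60)

```text
clock: 4.2
position: [0.4262, -0.2325, 0.0228]
ee_rot: [3.086, 0.588, 0.0]
force: [-1.0, -0.0, -0.9]
width: 0.546
gripper_force: 0.0
```

Request:
drive_tool(steps=[[1,0,0,0,0],[1,0,0,0,0],[1,0,0,0,0],[1,0,0,0,0],[1,0,0,0,0],[1,0,0,0,0],[1,0,0,0,0],[1,0,0,0,0],[1,0,0,0,0],[1,0,0,0,0]])

```text
clock: 5.03
position: [0.4261, -0.2326, 0.0227]
ee_rot: [3.086, 0.588, -0.0]
force: [0.5, 0.8, -1.5]
width: 0.231
gripper_force: 60.0
```

Request:
drive_tool(steps=[[1,0,0,10,0],[1,0,0,25,0],[1,0,0,30,0],[1,0,0,30,0],[1,0,0,30,0],[1,10,17,22,0],[1,15,26,0,0],[1,15,26,0,0],[1,15,26,0,0],[1,15,26,0,0],[1,15,26,0,0],[1,15,26,0,0],[1,15,26,0,0],[1,15,26,0,0],[1,11,20,0,0],[1,7,13,0,0],[1,0,0,0,0],[1,0,0,0,0],[1,0,0,0,0]])

```text
clock: 6.62
position: [0.5733, 0.024, 0.1699]
ee_rot: [3.086, 0.586, -0.002]
force: [0.3, -0.3, -3.1]
width: 0.238
gripper_force: 60.0
```

```bash
python3 - <<'E'
from h import *
s=observe();print(s["position"],s["width"],s["gripper_force"],s["force"])
a=snap("scene","scene2")["image"][150:275,290:430];b=snap("side","side2")["image"][140:240,280:400]
f=lambda x:cv2.resize(x,(500,450),interpolation=2)
a=cv2.resize(a,None,fx=3.2,fy=3.2,interpolation=2);b=cv2.resize(b,(int(120*2.9),int(100*2.9)),interpolation=2)
o=np.zeros((400,800,3),np.uint8);o[:a.shape[0],:a.shape[1]]=a;o[:b.shape[0],450:450+b.shape[1]]=b
cv2.imwrite("pics/c2.png",o[:,:,::-1])
E
```

```text
[0.5733053  0.02395029 0.16987265] 0.23800512260852688 59.97268259525299 [ 0.30565284 -0.29628982 -3.0952686 ]
```

View pics/c2.png

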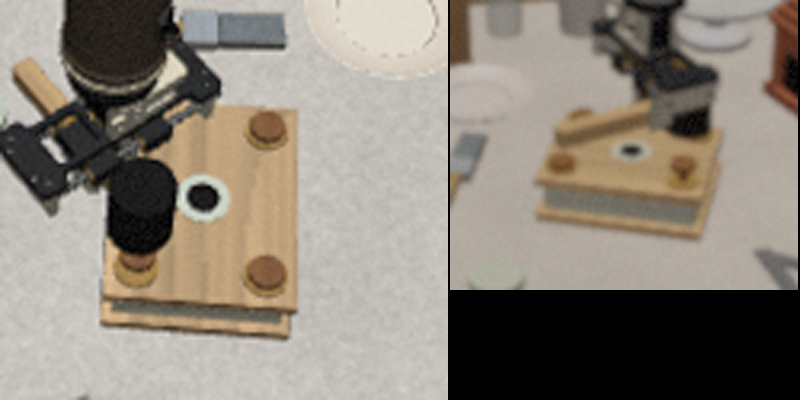

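The mallet is level in the fingers with its head above the raised peg, so I can strike.

Request:
drive_tool(steps=[[1,1,1,-15,0],[1,0,0,-20,0],[1,0,0,-20,0],[1,0,0,-5,0],[1,0,0,25,0],[1,0,0,15,0],[1,0,0,0,0],[1,0,0,0,0]])

```text
clock: 7.38
position: [0.5755, 0.0259, 0.1506]
ee_rot: [-3.086, -0.587, -0.003]
force: [-0.9, 0.3, -4.0]
width: 0.232
gripper_force: 60.0
```

```bash
python3 - <<'E'
from h import *
s=observe();print(s["position"],s["width"],s["force"])
a=snap("scene","scene3")["image"][150:275,290:430];b=snap("side","side3")["image"][140:240,280:400]
a=cv2.resize(a,None,fx=3.2,fy=3.2,interpolation=2);b=cv2.resize(b,(int(120*2.9),int(100*2.9)),interpolation=2)
o=np.zeros((400,800,3),np.uint8);o[:a.shape[0],:a.shape[1]]=a;o[:b.shape[0],450:450+b.shape[1]]=b
cv2.imwrite("pics/c3.png",o[:,:,::-1])
E
```

```text
[0.57551037 0.02593323 0.15055701] 0.23216432502740267 [-0.91585433  0.32244542 -4.03063208]
```

View pics/c3.png

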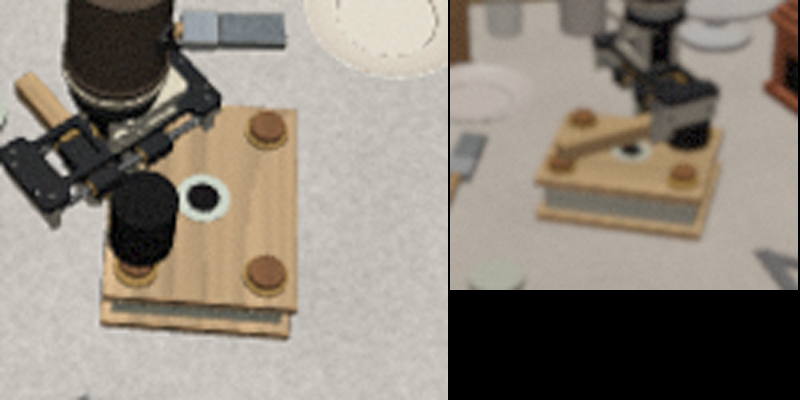

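The peg is now almost down and the mallet is still level. A second blow should finish it, going about 1.5 mm past flush.

Request:
drive_tool(steps=[[1,0,0,-15,0],[1,0,0,-20,0],[1,0,0,-15,0],[1,0,0,0,0]])

```text
clock: 7.82
position: [0.5735, 0.0257, 0.0976]
ee_rot: [3.086, 0.587, -0.005]
force: [0.2, 0.1, -3.3]
width: 0.232
gripper_force: 60.0
```

Request:
drive_tool(steps=[[1,0,0,25,0],[1,0,0,30,0],[1,-20,-30,10,0],[1,-20,-30,0,0],[1,0,0,0,0],[1,0,0,0,0]])

```text
clock: 8.32
position: [0.5334, -0.0356, 0.1644]
ee_rot: [-3.087, -0.582, 0.002]
force: [-0.1, 0.9, -3.8]
width: 0.236
gripper_force: 60.0
```

```bash
python3 - <<'E'
from h import *
s=observe();print(s["position"],s["width"],s["force"])
a=snap("scene","scene4")["image"][165:265,300:400];b=snap("side","side4")["image"][130:230,290:390]
o=np.hstack([cv2.resize(x,(400,400),interpolation=2) for x in(a,b)])
cv2.imwrite("pics/c4.png",o[:,:,::-1])
E
```

```text
[ 0.5333804  -0.03559255  0.16435391] 0.23553804022543384 [-0.10086174  0.86718091 -3.7901129 ]
```

View pics/c4.png

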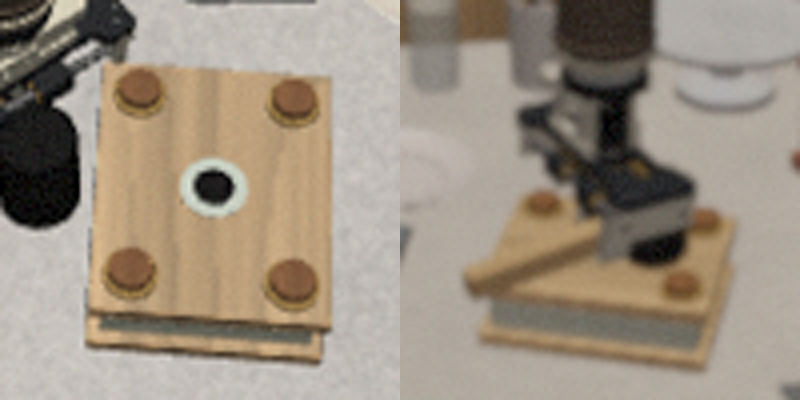

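```bash
python3 - <<'E'
from h import *
from scipy.optimize import least_squares
def heads(fn,box,z0):
    c=load(fn);u0,v0,u1,v1=box
    im=cv2.resize(c["image"][v0:v1,u0:u1],None,fx=6,fy=6,interpolation=cv2.INTER_CUBIC)
    lab=cv2.cvtColor(im,cv2.COLOR_RGB2HSV).astype(int)
    m=((lab[:,:,2]<150)&(lab[:,:,0]<13)&(lab[:,:,1]>90)).astype(np.uint8)
    m=cv2.morphologyEx(m,cv2.MORPH_OPEN,np.ones((9,9)))
    n,l,s,ce=cv2.connectedComponentsWithStats(m)
    return c,[(s[i].tolist(),((ce[i]+.5)/6-.5+[u0,v0])) for i in range(1,n) if s[i][4]>800]
for fn,box in(("scene4",(318,170,390,250)),("side4",(310,170,385,210))):
    c,h=heads(fn,box,0)
    for s,p in h: print(fn,s,p.round(2),onz(c,*p,.082).round(4))
E
python3 - <<'E'
from h import *
c=load("scene4")
print(c["image"][225:240,332].tolist())
for fn,(u0,v0,u1,v1) in(("scene4",(318,170,390,250)),("side4",(310,170,385,210))):
    c=load(fn)
    im=cv2.resize(c["image"][v0:v1,u0:u1],None,fx=6,fy=6,interpolation=cv2.INTER_CUBIC).astype(float)
    r=im[:,:,0]/(im[:,:,1]+1)
    m=((r>1.45)&(im[:,:,0]>60)).astype(np.uint8)
    m=cv2.morphologyEx(m,cv2.MORPH_OPEN,np.ones((7,7)))
    n,l,s,ce=cv2.connectedComponentsWithStats(m)
    for i in range(1,n):
        if s[i][4]>500:
            p=(ce[i]+.5)/6-.5+[u0,v0];print(fn,s[i],p.round(2),onz(c,*p,.082).round(4))
E
```

```text
[[182, 154, 120], [169, 140, 106], [129, 91, 62], [128, 89, 59], [129, 91, 64], [127, 89, 62], [126, 89, 62], [126, 90, 60], [123, 85, 55], [127, 89, 59], [128, 90, 63], [102, 71, 49], [94, 70, 41], [142, 112, 63], [148, 120, 76]]
```

```bash
python3 - <<'E'
from h import *
for fn,(u0,v0,u1,v1) in(("scene0",(318,170,390,250)),("scene4",(318,170,390,250)),("side4",(310,170,385,210))):
    c=load(fn)
    im=cv2.resize(c["image"][v0:v1,u0:u1],None,fx=6,fy=6,interpolation=cv2.INTER_CUBIC).astype(float)
    im=cv2.GaussianBlur(im,(7,7),0)
    r=im[:,:,0]/(im[:,:,1]+1)
    m=((r>1.33)&(im[:,:,0]>60)).astype(np.uint8)
    m=cv2.morphologyEx(m,cv2.MORPH_OPEN,np.ones((9,9)))
    n,l,s,ce=cv2.connectedComponentsWithStats(m)
    for i in range(1,n):
        if s[i][4]>500:
            p=(ce[i]+.5)/6-.5+[u0,v0];print(fn,s[i],p.round(2),onz(c,*p,.082).round(4))
E
```

```text
scene0 [  72   75   61   56 2687] [334.7  186.58] [0.47   0.0974 0.082 ]
scene0 [ 303   91   63   55 2753] [373.2  189.23] [0.5096 0.2106 0.082 ]
scene0 [  59  326   63   62 3079] [332.61 229.01] [0.6122 0.0482 0.082 ]
scene0 [ 300  361   67   60 3236] [372.96 234.74] [0.6605 0.1578 0.082 ]
scene4 [  72   75   61   55 2661] [334.67 186.58] [0.47   0.0973 0.082 ]
scene4 [ 303   90   63   56 2785] [373.21 189.2 ] [0.5095 0.2106 0.082 ]
scene4 [  57  344   65   60 3102] [332.3 231.8] [0.6209 0.0447 0.082 ]
scene4 [ 300  361   66   60 3218] [372.94 234.71] [0.6604 0.1578 0.082 ]
side4 [ 75  51  41  28 956] [325.39 180.4 ] [0.5087 0.1964 0.082 ]
side4 [323  78  32  27 778] [365.92 184.83] [0.6615 0.1449 0.082 ]
side4 [ 279  170   48   36 1387] [359.93 200.67] [0.6202 0.0344 0.082 ]
```

The struck peg's head now lies within about 0.3 mm of where the other three predict for a fully home peg. I'll put the mallet back.

Request:
drive_tool(steps=[[1,-11,-20,0,0],[1,-11,-20,0,0],[1,-11,-20,0,0],[1,-11,-20,0,0],[1,-11,-20,0,0],[1,-11,-20,0,0],[1,-11,-20,0,0],[1,-11,-20,0,0],[1,-11,-20,-10,0],[1,-8,-17,-20,0],[1,0,0,-25,0],[1,0,0,-25,0],[1,0,0,-25,0],[1,0,0,-20,0],[1,0,0,-10,0],[1,0,0,-5,0],[1,0,0,0,0],[1,0,0,0,0]])

```text
clock: 9.92
position: [0.4288, -0.2306, 0.0252]
ee_rot: [3.086, 0.589, 0.001]
force: [-0.5, 0.2, -3.7]
width: 0.238
gripper_force: 60.0
```

Request:
drive_tool(steps=[[1,0,0,-2,0],[1,0,0,-1,0],[1,0,0,0,0],[0,0,0,0,0],[0,0,0,0,0],[0,0,0,0,0],[0,0,0,0,0],[0,0,0,0,0],[0,0,0,0,0],[0,0,0,0,0],[0,0,0,0,0],[0,0,0,0,0],[0,0,0,0,0],[0,0,0,0,0]])

```text
clock: 11.08
position: [0.4282, -0.2305, 0.0217]
ee_rot: [3.086, 0.588, -0.0]
force: [-0.2, -0.9, -0.0]
width: 0.973
gripper_force: 0.0
```

Request:
drive_tool(steps=[[0,0,0,10,0],[0,0,0,25,0],[0,0,0,35,0],[0,0,0,35,0],[0,0,0,35,0],[0,0,0,35,0],[0,0,0,20,0],[0,0,0,0,0],[0,0,0,0,0],[0,0,0,0,0],[0,0,0,0,0]])

```text
clock: 12.0
position: [0.4274, -0.2301, 0.2158]
ee_rot: [-3.085, -0.588, 0.003]
force: [-0.4, 0.4, 0.2]
width: 0.999
gripper_force: 0.0
```

```bash
python3 - <<'E'
from h import *
a=snap("scene","scene5")["image"][150:300,180:400]
b=snap("wrist","wrist5")["image"]
o=np.hstack([cv2.resize(a,(440,300),interpolation=2),cv2.resize(b,(360,225))[:, :] if 0 else cv2.copyMakeBorder(cv2.resize(b,(360,225)),0,75,0,0,0)])
cv2.imwrite("pics/c5.png",o[:,:,::-1])
E
```

```text
(no output)
```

View pics/c5.png

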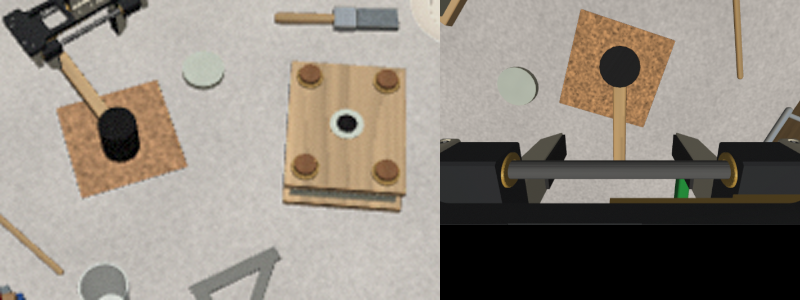

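The mallet stands upright on the mat (head at about (120,130) in the left crop), all four pegs look level, the bystanders are where they were, and the gripper is clear. I'm handing in.

```bash
python3 -c "
from cell import arm; print(arm.sign_off())"
```

```text
the job is handed in; nothing more can be done
None
```

I knocked the raised peg down with two mallet blows until the images showed it home like the other three, stood the mallet back on the cork mat, and handed the job in at about 12 s (no verdict was returned).

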